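# Find the empty compartment and tip its lid open

### The job

The class needs a place for its seals: three of the four compartments in the wooden box are packed full, so their lids hardly give, and one is empty. Press gently on the far half of the lids, where the red dots are, until you find the one that rocks; then push its raised near edge up and away from you until the lid stands upright, and leave it standing there. Work with the fingertips only - do not pinch, lift or force anything - and leave the ink bottle, the seal and the water dropper where they stand.

Things in the scene. Friction and masses are not known exactly. Their poses are not given: they have to be found in the camera images.
- organizer: Dark wooden box with brass corners, fixed to the table, 192 (x) x 132 (y) x 75 mm high; origin at the centre of its underside, z up, -x side towards the robot. In its flat top (75 mm high) lie four identical flush light-wood lids, 2 x 2, with 2 mm gaps; walls 8 mm. Three compartments are packed to just under the lid; one holds only an eraser on its floor. Which one varies and cannot be seen.
- pivot_1 (a point): Middle of the near-left lid's place on the box's top surface, fixed to the box at (-46, +31, 75) mm in its frame, axes as the box's. The lid is 80 (x) x 50 (y) x 8 mm and turns on a pin along y, 4 mm below this point. A 14 mm red dot on its far half, 26 mm beyond the pin, shows where to press.
- lid_1 (a joint): Angle of the near-left lid (rad): 0 shut and flush; grows as its far (+x) half sinks into the compartment and its near half rises; 1.57 is upright, 1.75 the stop. It cannot turn the other way. Stiff hinge, no spring: about 1.5 N at 26 mm from the pin turns it and it stays where it is left. A packed lid gives less than 3 mm and under 0.12 rad.
- pivot_2 (a point): Middle of the near-right lid's place on the box's top surface, fixed to the box at (-46, -31, 75) mm in its frame, axes as the box's. The lid is 80 (x) x 50 (y) x 8 mm and turns on a pin along y, 4 mm below this point. A 14 mm red dot on its far half, 26 mm beyond the pin, shows where to press.
- lid_2 (a joint): Angle of the near-right lid (rad): 0 shut and flush; grows as its far (+x) half sinks into the compartment and its near half rises; 1.57 is upright, 1.75 the stop. It cannot turn the other way. Stiff hinge, no spring: about 1.5 N at 26 mm from the pin turns it and it stays where it is left. A packed lid gives less than 3 mm and under 0.12 rad.
- pivot_3 (a point): Middle of the far-left lid's place on the box's top surface, fixed to the box at (+46, +31, 75) mm in its frame, axes as the box's. The lid is 80 (x) x 50 (y) x 8 mm and turns on a pin along y, 4 mm below this point. A 14 mm red dot on its far half, 26 mm beyond the pin, shows where to press.
- lid_3 (a joint): Angle of the far-left lid (rad): 0 shut and flush; grows as its far (+x) half sinks into the compartment and its near half rises; 1.57 is upright, 1.75 the stop. It cannot turn the other way. Stiff hinge, no spring: about 1.5 N at 26 mm from the pin turns it and it stays where it is left. A packed lid gives less than 3 mm and under 0.12 rad.
- pivot_4 (a point): Middle of the far-right lid's place on the box's top surface, fixed to the box at (+46, -31, 75) mm in its frame, axes as the box's. The lid is 80 (x) x 50 (y) x 8 mm and turns on a pin along y, 4 mm below this point. A 14 mm red dot on its far half, 26 mm beyond the pin, shows where to press.
- lid_4 (a joint): Angle of the far-right lid (rad): 0 shut and flush; grows as its far (+x) half sinks into the compartment and its near half rises; 1.57 is upright, 1.75 the stop. It cannot turn the other way. Stiff hinge, no spring: about 1.5 N at 26 mm from the pin turns it and it stays where it is left. A packed lid gives less than 3 mm and under 0.12 rad.
- ink_bottle: Bystander: loose white ink bottle with dark nozzle, 42 mm wide, 110 mm tall, standing behind the box; origin at the centre of its underside.
- seal: Bystander: loose brown stone seal with round head, 20 x 20 x 54 mm, standing to the right of the box; origin at the centre of its underside.
- water_dropper: Bystander: loose white porcelain water dropper, 55 x 69 x 34 mm, standing in front of the box; origin at the centre of its underside.

How it is judged:
By the outcome, as a careful person would: the job done as asked, in the order asked, and still so for the second after the job is handed in, with the robot touching nothing.
It also fails if it takes over 56 s, if anything falls off the work surface, if the arm or the gripper's body presses on something with over 40 N, if the wrist force passes 120 N, or if a joint passes its speed limit or range.

### The arm

A 6-joint arm with a two-finger parallel gripper is mounted at the origin on a cart in front of the work surface, level with it; the furniture and walls round the work are solid. World frame = base frame: x ahead of the robot, y to its left, z up, the work surface at z = 0. Lengths are in m, angles in rad, forces in N, time in s.
With the tool pointing down it reaches from about 0.25 to 0.775 m from the base axis. Payload 4 kg.
Tool frame: the origin (TCP) lies at the very end of the fingers, on their centre line; the grasp point (between the pads) lies 19 mm behind it; z points along the fingers, y is the direction in which the jaws open and shut (so a half turn about z gives the same grasp; the last joint's range is limited). The gripper opens to 94 mm and grips with 3 to 60 N. Pads are 16 mm wide; open, the fingers measure 119 mm over their backs; the gripper's body (75 mm by 177 mm) begins 78 mm behind the grasp point.
Start: joints at [1.004, 0.087, 1.371, -0, 1.684, -0.103], TCP at [0.246, 0.492, 0.206] pointing down, gripper open.
Joint ranges: [-3.1, 3.1], [-0.76, 2.03], [0.27, 2.55], [-1.08, 4.22], [0.17, 2.65], [-2.57, 2.57]. Speed limits (rad/s): [2.79, 2.79, 3.14, 3.14, 3.14, 3.14].

### API

Orientations are given as [roll, pitch, yaw] about the fixed x, y, z axes, in that order (R = Rz(yaw) Ry(pitch) Rx(roll)).
In Python, from bench import robot, snapshot, calibration gives the robot as it stands. The module is installed in compiled form; this text tells all that it offers.
- The arm moves only by the tool servo_tool, never from a script. Its argument "series" is text: rows parted by semicolons, each of 5 numbers parted by spaces: the closure, from -1 (fully open) to 1 (shut), then the shift along the tool's x, y, z in cm, then the turn about the tool's z in rad. A call has 1 to 20 rows; each row is the pose to reach, as a shift and turn from the pose commanded when the call began, along the tool's axes at that moment; what a row does not reach only later rows make up. A row lasts 1/12 s, in which the tool goes at most 41.7 mm and 7.16 degrees, less where a joint would pass 70% of its speed; a pose out of reach is approached as far as the arm can. A call with a gripper value outside its range is refused whole. The fingers move at their own pace and stop on an object; the grip force is fixed at half the most. Time passes only in rows, so rows that repeat a pose let the fingers close. It gives the time, the measured TCP pose, the force and the opening at its end, in the units of the state.
- robot.get_obs(): the state, without advancing time (a new reading comes with each control period).
- snapshot(name): name is "side" or "top"; returns (picture, depth): 400x640x3 uint8, red, green, blue; 400x640 float32, m along the optical axis (not along the pixel's ray), 0 where there is no reading.
- calibration(name): a dict with "fx", "fy", "cx", "cy" (pixels), "rvec" (rotation vector, rad) and "tvec" (3), from world to camera coordinates, as OpenCV has them. Camera axes: x right, y down, z forward; pixel columns grow to the right and rows downward; lengths in m; the calibration is good to about 2 mm. A picture is of the moment at which its call begins. calibration takes no time and is no camera call.
- robot.close_job(): hands the job in, once; it reports no verdict.
The state is a dict: "time": time; "joint_positions": joint angles; "qvel": joint speeds; "joint_torque": joint torques, N m; "tool_pos": TCP position; "ee_rot": TCP orientation; "wrist_force": force on the tool from outside, world axes, zero at the start; "wrist_torque": the same for the moment, N m; "width": finger opening in m.
Only numpy, scipy, OpenCV 4.12 (cv2) and the standard library are available. Lean on these libraries where they do the work, as an engineer would, in place of code of your own. Each camera call takes 0.05 s, during which the arm holds its last target. There are 200 camera calls.

## Working session

There is one attempt and no reset: what is moved stays moved. The work goes in short steps, Python scripts to look and compute and a tool call to move; the robot and the scene stay as the last step left them, time stands still between calls to the robot, and variables do not carry over. Pictures are saved under pics/ and viewed, about 8 in all and at most 12, crops included, and the job is handed in when it is done.

Besides the shell and the picture viewer there is one more tool, called after "Emit:" as name(argument=value, ...), one argument or row to a line, values as JSON. servo_tool: Moves the arm, as the interface text tells. Its arguments: {"type":"object","properties":{"series":{"type":"string"}},"required":["series"]}

```bash
mkdir -p pics; cat > h.py <<'E'
import numpy as np,cv2
from bench import robot,snapshot,calibration
def cam(n):
    c=calibration(n);K=np.array([[c['fx'],0,c['cx']],[0,c['fy'],c['cy']],[0,0,1.]])
    R=cv2.Rodrigues(np.array(c['rvec'],float))[0];return K,R,np.array(c['tvec'],float).ravel()
def ray(n,u,v,z):
    K,R,t=cam(n);d=R.T@np.linalg.inv(K)@np.array([u,v,1.]);o=-R.T@t
    return o+d*(z-o[2])/d[2]
def proj(n,p):
    K,R,t=cam(n);q=K@(R@np.array(p,float)+t);return q[:2]/q[2]
def save(n,f,im=None):
    im=snapshot(n)[0] if im is None else im
    cv2.imwrite('pics/'+f,im[:,:,::-1])
E
python3 - <<'E'
from h import *
for n in('top','side'):
    im,d=snapshot(n);save(n,n+'0.png',im);np.save(n+'0.npy',d)
    K,R,t=cam(n);print(n,K.round(1).tolist(),(-R.T@t).round(3))
    hsv=cv2.cvtColor(im,cv2.COLOR_RGB2HSV)
    m=(((hsv[:,:,0]<8)|(hsv[:,:,0]>172))&(hsv[:,:,1]>150)&(hsv[:,:,2]>90)).astype(np.uint8)
    k,_,s,c=cv2.connectedComponentsWithStats(m)
    for i in range(1,k):
        if s[i,4]>8: print(c[i].round(1),s[i,4],ray(n,*c[i],.075).round(4))
print(robot.get_obs())
E
```

```text
top [[459.0, 0.0, 324.3], [0.0, 459.0, 200.6], [0.0, 0.0, 1.0]] [0.372 0.182 0.965]
[246.8  63.7] 231 [0.8737 0.3031 0.075 ]
[307.  168.2] 35 [0.6329 0.1942 0.075 ]
[277.5 177. ] 32 [0.6197 0.2547 0.075 ]
[320.6 210.9] 36 [0.5431 0.1744 0.075 ]
[290.6 220.2] 35 [0.5297 0.2349 0.075 ]
[501.9 286.6] 97 [ 0.3664 -0.1573  0.075 ]
[510.6 319.9] 19 [ 0.304  -0.1632  0.075 ]
[409.3 336.8] 21 [0.2905 0.0301 0.075 ]
side [[464.4, 0.0, 322.4], [0.0, 464.4, 204.0], [0.0, 0.0, 1.0]] [0.526 0.85  0.621]
[335.  209.1] 18 [0.5425 0.1714 0.075 ]
[285.8 213.9] 23 [0.6328 0.1908 0.075 ]
[341.1 230.7] 27 [0.5293 0.2318 0.075 ]
[289.1 236.2] 28 [0.6197 0.2516 0.075 ]
[122.4 277.1] 425 [0.8721 0.3633 0.075 ]
{'time': 0.1, 'joint_positions': array([ 1.00390594e+00,  8.79374167e-02,  1.37207023e+00, -1.92989454e-05,
        1.68359425e+00, -1.03096604e-01]), 'qvel': array([-0.0002738 , -0.00173681, -0.00489116,  0.00054384, -0.00047735,
        0.00040005]), 'joint_torque': array([ 2.31612546e-03, -3.41251624e+01, -3.03302586e+01,  7.19910627e-02,
        3.04011733e-02, -1.07898668e-04]), 'tool_pos': array([0.2457887 , 0.49148759, 0.20440712]), 'ee_rot': array([-3.13959211e+00, -1.87700193e-04,  2.67779653e+00]), 'wrist_force': array([-0.26909974, -0.25288008,  0.1813741 ]), 'wrist_torque': array([ 0.06142815, -0.00607125, -0.00996814]), 'width': 0.09385399726846096}
```

View pics/top0.png

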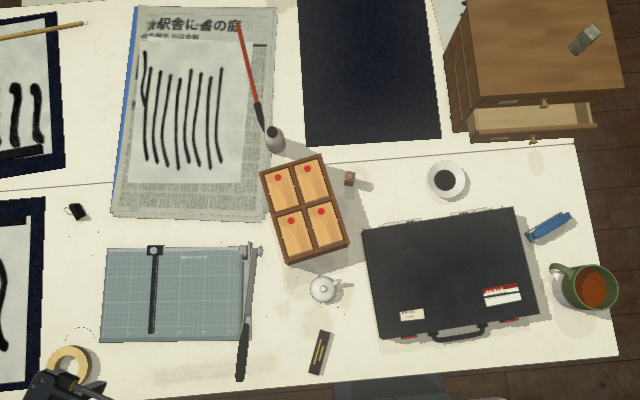

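View pics/side0.png

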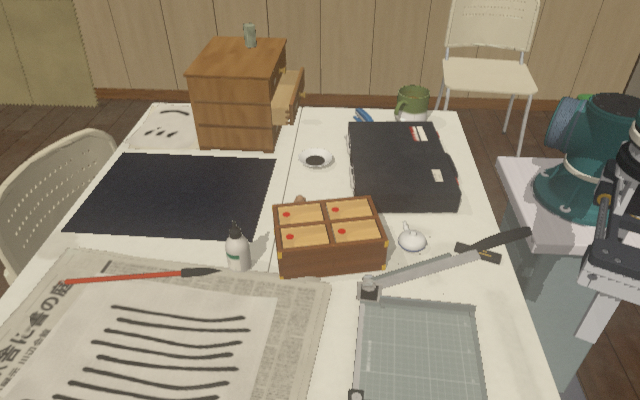

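The top view shows the box with its four red dots at pixels (291,220), (321,211), (278,177) and (307,168). Both cameras place them within 4 mm of each other, and the spacing matches the 92 x 62 mm pitch, so the box yaw is about 0.216 rad. The ink bottle is at (274,138), the seal at (350,178) and the dropper at (323,289). All three are clear of the path, so I'm moving above dot 1 with the fingers shut and the tool aligned to the box.

Emit:
servo_tool(
  series="1 -3 -0.8 0 -0.06; 1 -6 -1.7 0 -0.12; 1 -9 -2.6 0.5 -0.18; 1 -12 -3.5 1 -0.24; 1 -15 -4.3 2 -0.30; 1 -18 -5.2 3 -0.36; 1 -21 -6 4 -0.42; 1 -24 -6.8 5 -0.48; 1 -27 -7.6 6 -0.54; 1 -30 -8.5 7 -0.60; 1 -33 -9.3 8 -0.66; 1 -35.5 -10 8.5 -0.68; 1 -36.9 -10.4 8.5 -0.68; 1 -36.9 -10.4 8.5 -0.68; 1 -36.9 -10.4 8.5 -0.68",
)

```text
time: 1.35
tool_pos: [0.5294, 0.234, 0.1205]
ee_rot: [3.141, -0.001, -2.927]
wrist_force: [-0.1, 0.3, -0.7]
width: 0.0005
```

```bash
cat > chk.py <<'E'
from h import *
import sys
def box(p):
    c,s=np.cos(.216),np.sin(.216);d=np.array(p)-[.5558,.2074,0];return np.array([c*d[0]+s*d[1],-s*d[0]+c*d[1],d[2]])*1000
o=robot.get_obs();print(o['time'],'box mm',box(o['tool_pos']).round(1),o['ee_rot'].round(3),o['wrist_force'].round(2),o['width'])
if len(sys.argv)>1:
    a=snapshot('top')[0][120:300,220:400];b=snapshot('side')[0][130:310,240:420]
    cv2.imwrite('pics/'+sys.argv[1],cv2.resize(np.hstack([a,b]),None,fx=2.2,fy=2.2,interpolation=cv2.INTER_CUBIC)[:,:,::-1])
E
python3 chk.py a1.png
```

```text
1.35 box mm [-20.1  31.6 120.5] [ 3.141e+00 -1.000e-03 -2.927e+00] [-0.06  0.31 -0.71] 0.0005282226858586534
```

View pics/a1.png

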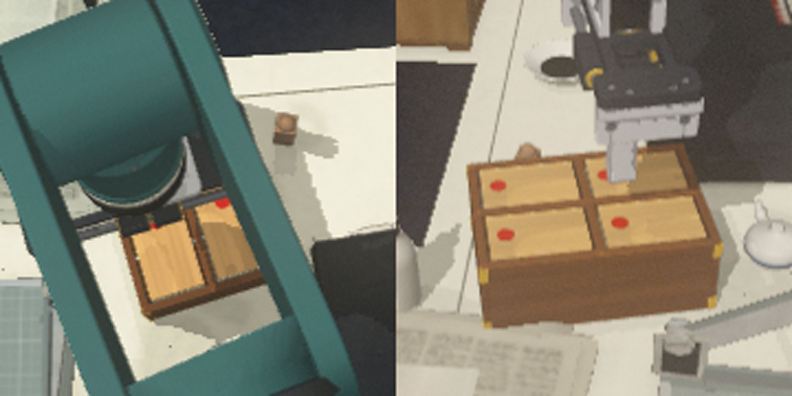

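The fingers are over dot 1, in line with the box. Next I feel for the surface.

Emit:
servo_tool(
  series="1 0 0 1.2 0; 1 0 0 2.4 0; 1 0 0 3.4 0; 1 0 0 4.0 0; 1 0 0 4.2 0; 1 0 0 4.3 0; 1 0 0 4.4 0; 1 0 0 4.5 0; 1 0 0 4.6 0; 1 0 0 4.6 0",
)

```text
time: 2.28
tool_pos: [0.5301, 0.2339, 0.0751]
ee_rot: [3.141, 0.001, -2.926]
wrist_force: [-0.3, 0.7, 0.2]
width: 0.0007
```

Emit:
servo_tool(
  series="1 0 0 0.1 0; 1 0 0 0.2 0; 1 0 0 0.2 0",
)

```text
time: 2.53
tool_pos: [0.5302, 0.234, 0.0742]
ee_rot: [3.141, 0.002, -2.925]
wrist_force: [-1.5, -0.9, 5.4]
width: 0.0003
```

Emit:
servo_tool(
  series="1 0 0 0.1 0; 1 0 0 0.2 0; 1 0 0 0.2 0; 1 0 0 0.2 0",
)

```text
time: 2.87
tool_pos: [0.5303, 0.234, 0.074]
ee_rot: [3.141, 0.003, -2.925]
wrist_force: [-3.7, -2.8, 12.9]
width: 0.0004
```

Lid 1 does not give: 13 N for no further sinking, so it is packed. Moving to lid 2.

Emit:
servo_tool(
  series="1 0 0 -1 0; 1 0 0 -2 0; 1 0 -2 -2 0; 1 0 -4 -2 0; 1 0 -5.6 -2 0; 1 0 -6.2 -2 0; 1 0 -6.2 -1.2 0; 1 0 -6.2 -0.7 0; 1 0 -6.2 -0.5 0; 1 0 -6.2 -0.4 0; 1 0 -6.2 -0.3 0; 1 0 -6.2 -0.2 0; 1 0 -6.2 -0.2 0",
)

```text
time: 3.95
tool_pos: [0.5424, 0.1738, 0.0742]
ee_rot: [-3.141, -0.0, -2.924]
wrist_force: [-2.3, -2.0, 8.5]
width: 0.0002
```

```bash
python3 chk.py
```

```text
3.95 box mm [-20.3 -30.   74.2] [-3.141 -0.    -2.924] [-2.34 -1.98  8.54] 0.00015111424837621238
```

Lid 2 is also packed: 8.5 N at 74.2 mm, the same as lid 1. Next is lid 4.

Emit:
servo_tool(
  series="1 0 0 -1 0; 1 0 0 -1.8 0; 1 -3 0 -1.8 0; 1 -6 0 -1.8 0; 1 -8.5 0 -1.8 0; 1 -9.2 0 -1.8 0; 1 -9.2 0 -1 0; 1 -9.2 0 -0.5 0; 1 -9.2 0 -0.3 0; 1 -9.2 0 -0.2 0; 1 -9.2 0 -0.1 0; 1 -9.2 0 0 0; 1 -9.2 0 0 0",
)

```text
time: 5.03
tool_pos: [0.6315, 0.1931, 0.0743]
ee_rot: [3.141, -0.001, -2.925]
wrist_force: [-3.6, -0.4, 6.2]
width: 0.0001
```

```bash
python3 chk.py
```

```text
5.0333 box mm [ 70.8 -30.2  74.3] [ 3.141e+00 -1.000e-03 -2.925e+00] [-3.59 -0.43  6.23] 9.595626948551904e-05
```

Lid 4 is firm as well at 6.2 N, so it should be lid 3.

Emit:
servo_tool(
  series="1 0 0 -1 0; 1 0 0 -1.8 0; 1 0 2 -1.8 0; 1 0 4 -1.8 0; 1 0 5.6 -1.8 0; 1 0 6.1 -1.8 0; 1 0 6.1 -1 0; 1 0 6.1 -0.5 0; 1 0 6.1 -0.3 0; 1 0 6.1 -0.2 0; 1 0 6.1 -0.1 0; 1 0 6.1 0 0; 1 0 6.1 0 0",
)

```text
time: 6.12
tool_pos: [0.6197, 0.252, 0.0725]
ee_rot: [-3.141, -0.0, -2.926]
wrist_force: [-0.3, -0.4, 0.7]
width: 0.0002
```

```bash
python3 chk.py
```

```text
6.1167 box mm [72.  29.8 72.5] [-3.141 -0.    -2.926] [-0.31 -0.39  0.69] 0.0001623202514896894
```

Lid 3 sinks under almost no force. I'm pressing it down further.

Emit:
servo_tool(
  series="1 0 0 0.2 0; 1 0 0 0.4 0; 1 0 0 0.6 0; 1 0 0 0.8 0; 1 0 0 1.0 0; 1 0 0 1.2 0; 1 0 0 1.4 0; 1 0 0 1.4 0",
)

```text
time: 6.78
tool_pos: [0.6195, 0.2527, 0.0578]
ee_rot: [3.141, -0.0, -2.925]
wrist_force: [0.9, 0.5, 2.0]
width: 0.0004
```

```bash
python3 chk.py a2.png
```

```text
6.7833 box mm [72.  30.6 57.8] [ 3.141 -0.    -2.925] [0.94 0.51 1.96] 0.00037723168733577684
```

View pics/a2.png

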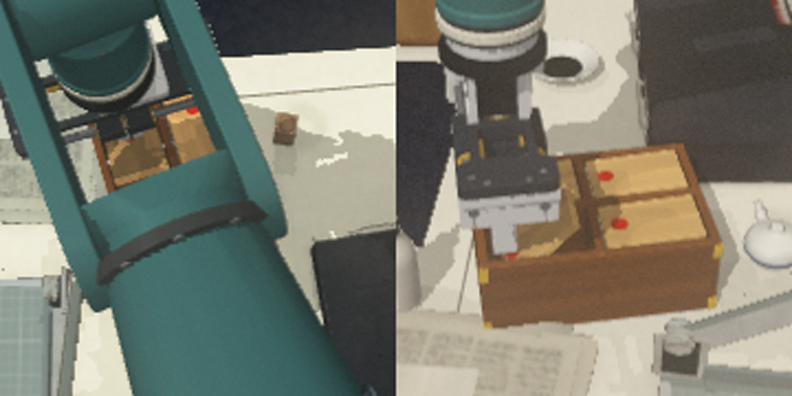

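Lid 3 is tilted, with its near edge raised at side crop (575,200). I'm lifting off, stepping back over the lid and lowering in front of the raised edge.

Emit:
servo_tool(
  series="1 0 0 -1.5 0; 1 0 0 -4 0; 1 0 0 -6.5 0; 1 0 0 -8.2 0; 1 2 0 -8.2 0; 1 4.5 0 -8.2 0; 1 6.8 0 -8.2 0; 1 7.8 0 -8.2 0; 1 7.8 0 -8.2 0; 1 7.8 0 -6.5 0; 1 7.8 0 -4.5 0; 1 7.8 0 -3.2 0; 1 7.8 0 -2.7 0; 1 7.8 0 -2.7 0",
)

```text
time: 8.05
tool_pos: [0.5425, 0.2355, 0.0831]
ee_rot: [-3.141, -0.004, -2.925]
wrist_force: [-0.0, 0.1, -0.2]
width: 0.0004
```

```bash
python3 chk.py a3.png
```

```text
8.05 box mm [-6.9 30.3 83.1] [-3.141 -0.004 -2.925] [-0.05  0.1  -0.22] 0.00042023397773655025
```

View pics/a3.png

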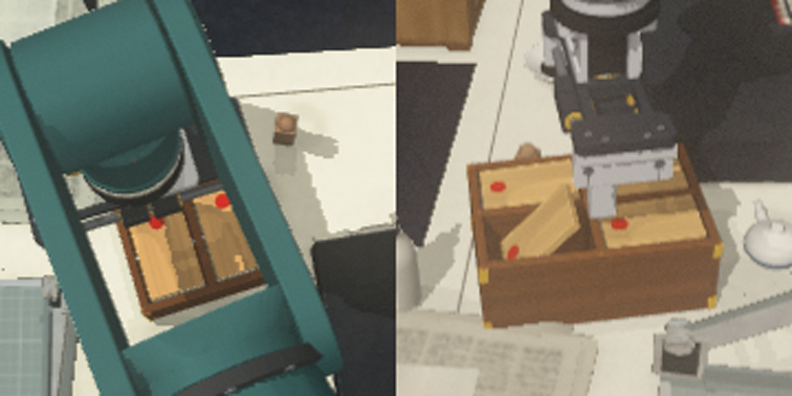

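Lid 3 stands about 45° open, with the fingertips in front of and below its raised edge. Pushing it forward and up.

Emit:
servo_tool(
  series="1 -0.6 0 0 0; 1 -1.2 0 0 0; 1 -1.6 0 -0.1 0; 1 -2.0 0 -0.2 0; 1 -2.3 0 -0.3 0; 1 -2.6 0 -0.5 0; 1 -2.9 0 -0.7 0; 1 -3.2 0 -0.9 0; 1 -3.4 0 -1.0 0; 1 -3.6 0 -1.1 0; 1 -3.8 0 -1.2 0; 1 -3.8 0 -1.2 0; 1 -3.8 0 -1.2 0",
)

```text
time: 9.23
tool_pos: [0.5809, 0.2441, 0.0976]
ee_rot: [3.142, 0.001, -2.925]
wrist_force: [0.6, -0.2, -0.7]
width: 0.0003
```

```bash
python3 chk.py a4.png
```

```text
9.2333 box mm [32.4 30.4 97.6] [ 3.142e+00  1.000e-03 -2.925e+00] [ 0.62 -0.18 -0.65] 0.0002947207270061553
```

View pics/a4.png

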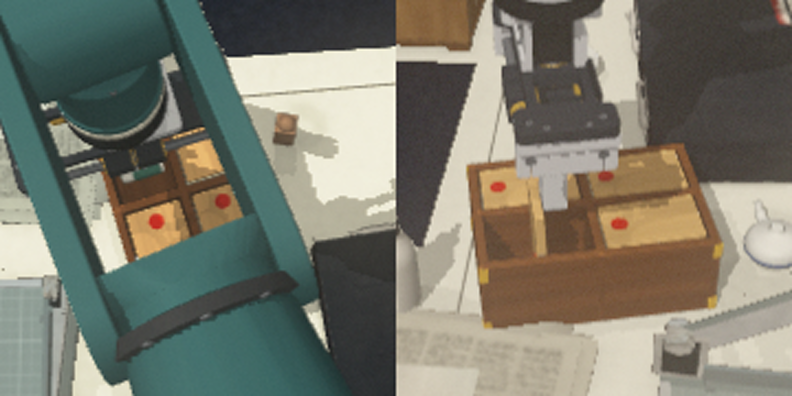

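Emit:
servo_tool(
  series="1 -0.1 0 0 0; 1 -0.2 0 0 0; 1 -0.2 0 0 0; 1 -0.2 0 0 0; 1 0.5 0 0 0; 1 1.5 0 0 0; 1 3 0 0 0; 1 3 0 -1 0; 1 3 0 -4 0; 1 3 0 -7 0; 1 6 0 -7 0; 1 9 0 -7 0; 1 12 0 -7 0; 1 15 0 -7 0; 1 18 0 -7 0; 1 18 0 -7 0",
)

```text
time: 10.67
tool_pos: [0.4011, 0.2049, 0.1684]
ee_rot: [3.141, -0.0, -2.924]
wrist_force: [-0.3, 0.6, 0.2]
width: 0.0003
```

```bash
python3 chk.py a5.png; python3 - <<'E'
from h import *
c,s=np.cos(.216),np.sin(.216)
def w(x,y,z): return np.array([.5558+c*x-s*y,.2074+s*x+c*y,z])
# predicted side-edge (y=+56) of lid: pin and near end, by angle, in crop a5 coords
for th in(1.4,1.5,1.57,1.65):
    for r,t in((0,4),(0,-4),(.04,4),(.04,-4)):
        x=.046-r*np.cos(th)+t/1000*np.sin(th);z=.071+r*np.sin(th)+t/1000*np.cos(th)
        p=proj('side',w(x,.056,z));print(th,r,t,((p-[240,130])*2.2+[396,0]).round(0))
im,d=snapshot('side');K,R,t=cam('side')
v,u=np.mgrid[0:400,0:640];P=np.stack([(u-K[0,2])*d/K[0,0],(v-K[1,2])*d/K[1,1],d],-1).reshape(-1,3)[d.ravel()>0]
P=(P-t)@R;q=P-[.5558,.2074,0];B=np.stack([c*q[:,0]+s*q[:,1],-s*q[:,0]+c*q[:,1],q[:,2]],1)*1000
m=(B[:,1]>2)&(B[:,1]<60)&(B[:,2]>80)&(B[:,2]<130)&(B[:,0]>5)&(B[:,0]<90)
b=B[m];print(len(b))
for z in range(80,116,5):
    k=b[(b[:,2]>=z)&(b[:,2]<z+5)]
    if len(k):print(z,len(k),np.percentile(k[:,0],[5,50,95]).round(1),np.median(k[:,1]).round(1))
E
```

```text
10.6667 box mm [-151.7   30.7  168.4] [ 3.141 -0.    -2.924] [-0.33  0.55  0.23] 0.00026931546318991584
1.4 0 4 [536. 256.]
1.4 0 -4 [546. 257.]
1.4 0.04 4 [543. 217.]
1.4 0.04 -4 [554. 218.]
1.5 0 4 [536. 257.]
1.5 0 -4 [546. 256.]
1.5 0.04 4 [538. 218.]
1.5 0.04 -4 [549. 217.]
1.57 0 4 [536. 257.]
1.57 0 -4 [546. 256.]
1.57 0.04 4 [534. 218.]
1.57 0.04 -4 [545. 217.]
1.65 0 4 [536. 257.]
1.65 0 -4 [546. 256.]
1.65 0.04 4 [530. 219.]
1.65 0.04 -4 [541. 218.]
154
80 10 [43.7 46.3 49.8] 56.2
85 11 [43.5 48.4 50.7] 56.3
90 10 [44.3 47.  51.1] 56.6
95 10 [45.1 48.6 51.8] 56.0
100 15 [45.  48.3 52. ] 55.9
105 43 [45.4 49.9 53. ] 33.1
110 55 [46.1 48.7 52.8] 37.8
```

View pics/a5.png

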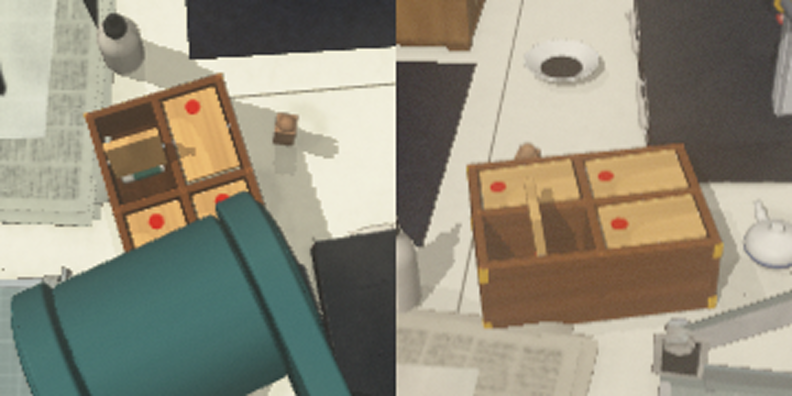

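The lid stands. I'm checking its exact angle, using the box's own vertical edges as the reference.

```bash
python3 - <<'E'
from h import *
c,s=np.cos(.216),np.sin(.216)
S=[]
for _ in range(5):
    im,d=snapshot('side');S.append(d)
d=np.median(S,0);K,R,t=cam('side')
v,u=np.mgrid[0:400,0:640];P=np.stack([(u-K[0,2])*d/K[0,0],(v-K[1,2])*d/K[1,1],d],-1).reshape(-1,3)
P=(P-t)@R;q=P-[.5558,.2074,0];B=(np.stack([c*q[:,0]+s*q[:,1],-s*q[:,0]+c*q[:,1],q[:,2]],1)*1000)
b=B[(abs(B[:,1]-67)<5)&(B[:,2]>10)&(B[:,2]<68)&(abs(B[:,0])<110)]
for z in range(10,68,10):
    k=b[(b[:,2]>=z)&(b[:,2]<z+10)];print('box',z,len(k),k[:,0].min().round(1),k[:,0].max().round(1),k[:,1].mean().round(1))
e=B[(abs(B[:,1]-56.5)<4)&(B[:,2]>78)&(B[:,2]<108)&(abs(B[:,0]-47)<12)]
print(len(e),'slope dx/dz',np.polyfit(e[:,2],e[:,0],1))
f=B[(B[:,1]>10)&(B[:,1]<52)&(B[:,2]>107)&(abs(B[:,0]-47)<14)];print('top edge x',np.percentile(f[:,0],[2,50,98]),f[:,2].max())
tm=snapshot('top')[1];K,R,t=cam('top')
P=np.stack([(u-K[0,2])*tm/K[0,0],(v-K[1,2])*tm/K[1,1],tm],-1).reshape(-1,3);P=(P-t)@R;q=P-[.5558,.2074,0]
B=np.stack([c*q[:,0]+s*q[:,1],-s*q[:,0]+c*q[:,1],q[:,2]],1)*1000
g=B[(B[:,1]>12)&(B[:,1]<50)&(B[:,2]>80)&(B[:,2]<125)&(B[:,0]>10)&(B[:,0]<85)]
for z in range(80,125,5):
    k=g[(g[:,2]>=z)&(g[:,2]<z+5)]
    if len(k):print('top',z,len(k),k[:,0].min().round(1),k[:,0].max().round(1))
E
```

```text
box 10 418 -96.2 101.6 66.2
box 20 422 -95.3 95.4 66.2
box 30 437 -95.9 95.1 66.1
box 40 439 -95.6 94.5 66.2
box 50 454 -96.1 95.3 66.1
box 60 365 -97.2 96.2 66.3
62 slope dx/dz [ 0.09110743 39.20614568]
top edge x [45.48224284 49.35092676 52.97386355] 111.87912417788196
top 80 18 42.9 44.2
top 85 17 43.2 44.9
top 90 18 42.9 45.6
top 95 17 43.9 46.1
top 100 20 44.1 46.7
top 105 33 45.3 54.6
top 110 61 45.5 53.2
```

```bash
python3 - <<'E'
from bench import robot
print(robot.close_job())
E
```

```text
the job is handed in; nothing more can be done
None
```

The far-left compartment (lid 3) was the empty one. Its lid now stands open, and I've handed the job in at about 11 s of the 56 s allowed.

- **Finding it:** I pressed the red dots with closed fingertips. Lids 1, 2 and 4 stayed firm, stopping at about 74 mm height under 13, 8.5 and 6 N. Lid 3 sank under 0.7 N.
- **Opening it:** I pressed lid 3 down to about 45° at 2 N, then pushed its raised near edge up and away, and backed off.
- **Final angle:** the last depth readings, with the arm well clear, put lid 3 at about 1.65 rad. That is roughly 5° past exact upright and short of the 1.75 stop. I left it there rather than nudge it back.
- **Other lids:** the last picture shows the other lids flush, though the arm partly hid the near ones from above.
- **Loose items:** in the same picture the seal stands where it did and the bottle is upright. I saw the dropper only in the side view, where it looked unmoved. I did not measure these positions again, but the arm touched nothing except the lids.

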